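# Right the fallen rod caddy and put it back in its tray

### The job

One of the two steel rod caddies on the welding bench has been knocked over. Pick it up by its bar handle and set it down standing upright inside the empty tray, without letting it drop. Leave the other caddy, the hammer, the wire brush and the piece of pipe where they are.

Things in the scene. Friction and masses are not known exactly. Their poses are not given: they have to be found in the camera images.
- caddy: the fallen, empty caddy: open sheet-steel box 80 (own x) x 120 (own y) x 95 mm tall, 4 mm walls; a 24 x 4 mm strap rises from the middle of each 80 mm side to a round bar across the top; 181 mm tall, about 0.45 kg. Origin on its centre line 90 mm above the underside, z axis towards the bar. It starts lying on a 120 mm wide side, z axis level in any direction, origin 40 mm above the bench.
- caddy_bar (a point): middle of the fallen caddy's bar handle: a smooth round steel bar 12 mm in diameter, along the caddy's y axis, 112 mm clear between the straps, 80 mm beyond the box's rim and 175 mm from its underside. Level and 40 mm above the bench at the start. Axes as the caddy's.
- caddy_foot (a point): centre of the fallen caddy's underside. Axes as the caddy's.
- empty_tray: the empty tray, where the caddy belongs: a shallow square grey steel tray, fixed to the bench, 210 by 210 mm outside, 200 by 200 mm inside, floor 5 mm thick, edges 14 mm high. Origin at the centre of its underside, on the bench; x and y along its sides, z up. It may be on the left or the right of the bench.
- full_tray: the other tray, alike and also fixed, in which the other caddy stands. Origin and axes likewise.
- other_caddy: the other caddy, of the same shape and size, standing upright with rods in it (none higher than the straps); leave it alone. Origin on its centre line, 90 mm above its underside; z up to the bar, bar along y.
- hammer: a hammer 260 mm long lying beyond the work on the far part of the bench, wooden handle; leave it alone. Origin at its underside, x along the handle to the head.
- wire_brush: a wire brush 240 mm long, 30 mm wide and 30 mm high, wooden back, bristles down, lying on the far part of the bench; leave it alone. Origin at its underside, x along it.
- pipe_offcut: a short piece of dark steel pipe standing on end, 90 mm in diameter and 50 mm tall, on the far part of the bench; leave it alone. Origin at the centre of its underside.
There are look-alikes about, which are no part of the job. Leave any red, turquoise or yellow look-alike of the caddy alone.

How it is judged (in metres and radians):
On the way:
1. the fallen caddy is lifted by its bar: the bar more than 120 mm above the bench, with the fingers on the caddy and the TCP within 50 mm of the bar's middle (height (world z) of caddy_bar above 0.12 m and distance between the grasp point and caddy_bar below 0.05 m and contact force between caddy and the fingers above 0.3 N), for 0.2 s.
At the end, for the whole second after the job is handed in: The fallen caddy stands upright (0.06 rad), released and at rest, on the floor of the empty tray, its underside's centre within 62 mm of the tray's centre along each side and under 9 mm above the bench; the other caddy, hammer, brush and pipe lie within 30 mm of their starts (angle between caddy's own z axis and vertical below 0.06 rad and x of caddy_foot in the frame of empty_tray between -0.062 and 0.062 m and y of caddy_foot in the frame of empty_tray between -0.062 and 0.062 m and z of caddy_foot in the frame of empty_tray between 0 and 0.009 m and linear speed of caddy below 0.02 m/s and angular speed of caddy below 0.1 rad/s and contact force between caddy and the arm below 0.05 N and contact force between caddy and the fingers below 0.05 N and distance of each of other_caddy, hammer, wire_brush, pipe_offcut from where it was at the start of the episode below 0.03 m); the robot touches nothing.
It fails at once if the caddy is dropped: moving faster than 0.7 m/s with the fingers off it (a free fall of about 25 mm) (linear speed of caddy above 0.7 m/s and contact force between caddy and the fingers below 0.02 N).
It fails at once if the standing caddy is moved more than 30 mm (distance of other_caddy from where it was at the start of the episode above 0.03 m).
It fails at once if the hammer is moved more than 30 mm (distance of hammer from where it was at the start of the episode above 0.03 m).
It fails at once if the wire brush is moved more than 30 mm (distance of wire_brush from where it was at the start of the episode above 0.03 m).
It fails at once if the pipe offcut is moved more than 30 mm (distance of pipe_offcut from where it was at the start of the episode above 0.03 m).
It also fails if it takes over 48 s, if anything falls off the work surface, if the arm or the gripper's body presses on something with over 40 N, if the wrist force passes 120 N, or if a joint passes its speed limit or range.

### The arm

A 6-joint arm with a two-finger parallel gripper is mounted at the origin on the work surface. World frame = base frame: x ahead of the robot, y to its left, z up, the work surface at z = 0. Lengths are in mm, angles in rad, forces in N, time in s.
With the tool pointing down it reaches from about 275 to 1000 mm from the base axis. Payload 8.4 kg.
Tool frame: the origin (TCP) lies between the finger pads, 19 mm behind the fingertips; this is the grasp point; z points along the fingers, y is the line along which they close (so a half turn about z gives the same grasp; the last joint's range is limited). The gripper opens to 85 mm and grips with 20 to 120 N. Pads are 22 mm wide; open, the fingers measure 114 mm over their backs; the gripper's body (76 mm by 85 mm) begins 54 mm behind the grasp point. The pads swing forward as they close: fully open they stand 13 mm farther back than shut.
Start: joints at [-1.172, 0.353, 1.633, -0, 1.155, -0.002], TCP at [243.846, -575.471, 249.981] pointing down, gripper open.
Joint ranges: [-2.63, 2.63], [-0.92, 2.1], [0.06, 2.66], [-1.3, 4.44], [0, 2.69], [-3.02, 3.02]. Speed limits (rad/s): [2.22, 2.22, 2.79, 3.14, 3.14, 3.14].

### API

Orientations are given as [roll, pitch, yaw] about the fixed x, y, z axes, in that order (R = Rz(yaw) Ry(pitch) Rx(roll)).
In Python, from rig import sense, grab_frame, sign_off gives the robot as it stands. The module is installed in compiled form; this text tells all that it offers.
- The arm moves only by the tool send_rows, never from a script. Its argument "moves" is a list that holds one entry, the list of rows, each a list of 7 numbers: the shift along the world's x, y, z in m, then the turn, a rotation vector about the world's x, y, z in rad, then the opening, from -1 (shut) to 1 (fully open). In form: [[[dx, dy, dz, rx, ry, rz, jaw], ...]]. A call has 1 to 10 rows; each row shifts and turns the commanded pose from where the row before left it; what a row does not reach is not made up. A row lasts 1/10 s, in which the tool goes at most 50 mm and 8.59 degrees, less where a joint would pass 70% of its speed; a pose out of reach is approached as far as the arm can. A call with a gripper value outside its range is refused whole. The fingers move at their own pace and stop on an object; "grip_force" is the grip in N (left out, the last holds). Time passes only in rows, so rows that do not move let the fingers close. It gives the time, the measured TCP pose, the force, the opening and the grip force at its end, in the units of the state.
- sense(): the state, without advancing time (a new reading comes with each control period).
- grab_frame(name): name is "side" or "top" or "wrist"; returns a dict with "img" (480x640x3 uint8, red, green, blue), "mtx" (3x3 intrinsics, pixels), "rvec" (rotation vector, rad) and "tvec" (3), from world to camera coordinates, as OpenCV has them; the wrist camera has in their place "T_tool_cam" (4x4, takes a point from camera to tool coordinates, whose origin is the TCP and whose axes are the flange's). Camera axes: x right, y down, z forward; pixel columns grow to the right and rows downward; lengths in mm; the calibration is good to about 2 mm. A picture is of the moment at which its call begins: read the wrist's pose just before it. There is no depth.
- sign_off(): hands the job in; it is judged then, once.
The state is a dict: "clock": time; "qpos": joint angles; "qvel": joint speeds; "joint_efforts": joint torques, N m; "eef_pos": TCP position; "tcp_rot": TCP orientation; "contact_force": force on the tool from outside, world axes, zero at the start; "wrist_torque": the same for the moment, N m; "opening": opening from 0.0 (shut) to 1.0 (fully open); "grasp_force": force on a finger pad.
Only numpy, scipy, OpenCV 4.12 (cv2) and the standard library are available. Lean on these libraries where they do the work, as an engineer would, in place of code of your own. Each camera call takes 0.05 s, during which the arm holds its last target. There are 200 camera calls.

## Working session

There is one attempt and no reset: what is moved stays moved. The work goes in short steps, Python scripts to look and compute and a tool call to move; the robot and the scene stay as the last step left them, time stands still between calls to the robot, and variables do not carry over. Pictures are saved under pics/ and viewed, at most 10 in all, crops included, and the job is handed in when it is done.

Besides the shell and the picture viewer there is one more tool, called after "Emit:" by a JSON object that holds its "api" and its "payload". send_rows: Moves the arm, as the interface text tells. Its arguments: {"type":"object","properties":{"moves":{"type":"array"},"grip_force":{"type":"number"}},"required":["moves"]}

```bash
mkdir -p pics
cat > h.py <<'E'
import numpy as np, cv2
from rig import sense, grab_frame, sign_off
def snap(n,f):
    d=grab_frame(n); cv2.imwrite('pics/'+f,cv2.cvtColor(d['img'],cv2.COLOR_RGB2BGR)); np.savez('pics/'+f[:-4]+'.npz',**d); return d
def px2w(f,uv,z):
    d=np.load('pics/'+f+'.npz'); R=cv2.Rodrigues(d['rvec'])[0]; t=d['tvec'].reshape(3)
    c=-R.T@t; ray=R.T@np.linalg.inv(d['mtx'])@np.array([uv[0],uv[1],1.]); return c+ray*(z-c[2])/ray[2]
def w2px(f,P):
    d=np.load('pics/'+f+'.npz'); return cv2.projectPoints(np.array(P,float).reshape(-1,3),d['rvec'],d['tvec'],d['mtx'],None)[0].reshape(-1,2)
E
python3 -c "
from h import *
snap('top','t0.png');snap('side','s0.png')
s=sense();print({k:np.round(v,3) for k,v in s.items()})"
```

```text
{'clock': np.float64(0.1), 'qpos': array([-1.172,  0.354,  1.634,  0.   ,  1.155, -0.002]), 'qvel': array([-0.001, -0.003, -0.001,  0.   ,  0.   ,  0.001]), 'joint_efforts': array([-1.0000e-03, -6.0636e+01, -3.4282e+01, -0.0000e+00,  4.0000e-03,
       -0.0000e+00]), 'eef_pos': array([ 243.717, -575.083,  249.339]), 'tcp_rot': array([-3.14 , -0.   ,  0.401]), 'contact_force': array([ 0.214, -0.199,  0.333]), 'wrist_torque': array([-0.004,  0.012,  0.013]), 'grasp_force': np.float64(0.0), 'opening': np.float64(1.002)}
```

View pics/t0.png

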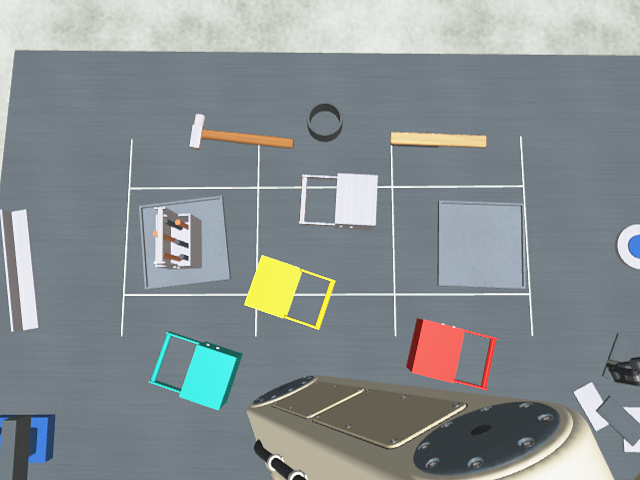

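View pics/s0.png

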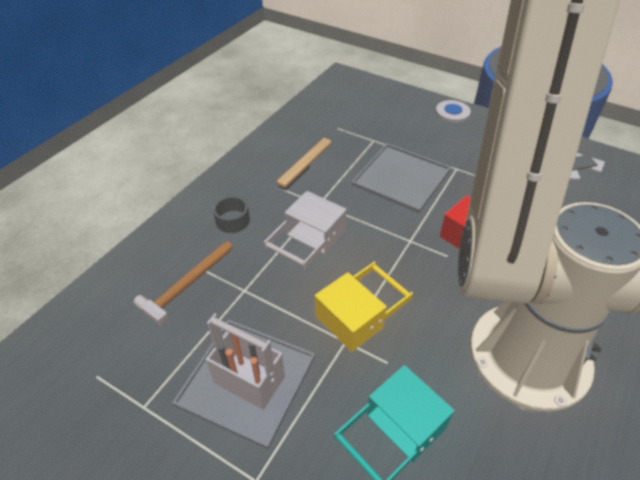

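The top view shows the fallen steel caddy with its box at about (357,200) and its bar at about u=302. The empty tray is at (481,245), on the right. I'll enlarge both.

```bash
python3 -c "
from h import *
i=cv2.imread('pics/t0.png')
a=cv2.resize(i[160:300,290:540],None,fx=3.2,fy=3.2,interpolation=cv2.INTER_CUBIC);cv2.imwrite('pics/c0.png',a)
for n,uv,z in [('barA',(302,177),46),('barB',(301,226),46),('boxTL',(337,174),80),('boxTR',(378,174),80),('boxBR',(377,228),80),('boxBL',(335,227),80),('tTL',(438,201),14),('tTR',(522,203),14),('tBR',(523,290),14),('tBL',(438,286),14)]: print(n,px2w('t0',uv,z).round(1))
d=np.load('pics/t0.npz');print(d['mtx'],-cv2.Rodrigues(d['rvec'])[0].T@d['tvec'].ravel())
"
```

```text
barA [632.1  67.4  46. ]
barB [510.9  66.9  46. ]
boxTL [631.6 -17.5  80. ]
boxTR [ 633.  -114.4   80. ]
boxBR [ 503.9 -112.5   80. ]
boxBL [504.6 -14.7  80. ]
tTL [ 584.2 -270.4   14. ]
tTR [ 582.3 -477.6   14. ]
tBR [ 367.9 -472.3   14. ]
tBL [ 373.9 -267.6   14. ]
[[462.06687203   0.         321.64473252]
 [  0.         462.06687203 238.12985468]
 [  0.           0.           1.        ]] [ 342.08241856   -3.49133    1146.33112442]
```

View pics/c0.png

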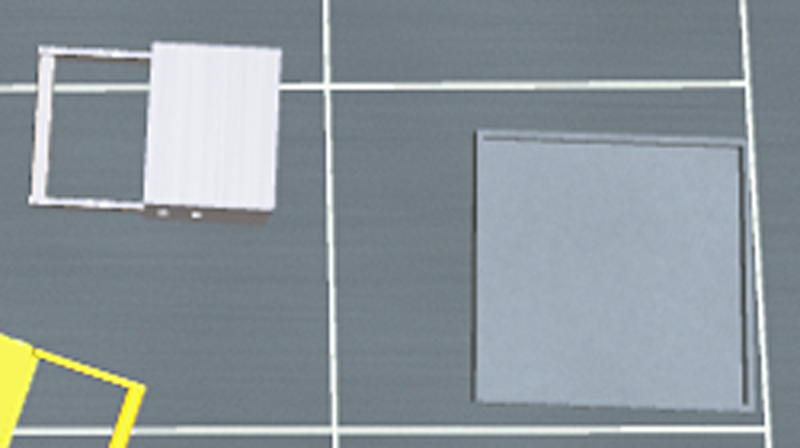

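```bash
python3 -c "
from h import *
f=lambda c:((c[0]+.5)/3.2-.5+290,(c[1]+.5)/3.2-.5+160)
def g(n,c,z):
    p=px2w('t0',f(c),z);print(n,p.round(1));return p
a=g('barA',(46,52),44);b=g('barB',(38,203),44);print('bar mid',(a+b)/2,'angle from x',np.arctan2(*(a-b)[[1,0]]))
q=[g('box',c,80) for c in [(153,43),(281,48),(273,210),(146,207)]]
m=sum(q)/4;print(m,np.arctan2(*(q[0]-q[3])[[1,0]]),np.arctan2(*(q[1]-q[2])[[1,0]]))
q=[g('tray',c,14) for c in [(475,130),(748,140),(755,412),(472,402)]]
print(sum(q)/4)
print('side px of bar mid',w2px('s0',[(a+b)/2*[1,1,0]+[0,0,40]]),w2px('s0',[a,b]))
"
```

```text
barA [635.4  62.6  44. ]
barB [518.4  66.   44. ]
bar mid [576.90429096  64.29731556  44.        ] angle from x -0.02825529430307974
box [633.8 -18.6  80. ]
box [ 631.4 -113.1   80. ]
box [ 510.2 -107.7   80. ]
box [510.9 -15.2  80. ]
[571.57972634 -63.67329106  80.        ] -0.02729943864745371 -0.04467379450285369
tray [ 586.  -270.6   14. ]
tray [ 581.3 -481.    14. ]
tray [ 371.9 -478.6   14. ]
tray [ 375.6 -265.6   14. ]
[ 478.70800502 -373.95026437   14.        ]
side px of bar mid [[285.91646003 253.68794539]] [[266.28664941 242.58724034]
 [306.07522548 262.95385087]]
```

Emit:
{"api": "send_rows", "payload": {"moves": [[[0.02,0.04,-0.005,0,0,-0.027,1],[0.02,0.04,-0.005,0,0,-0.027,1],[0.02,0.04,-0.005,0,0,-0.027,1],[0.02,0.04,-0.005,0,0,-0.027,1],[0.02,0.04,-0.005,0,0,-0.027,1],[0.02,0.04,-0.005,0,0,-0.027,1],[0.02,0.04,-0.005,0,0,-0.027,1],[0.02,0.04,-0.005,0,0,-0.027,1],[0.02,0.04,-0.005,0,0,-0.027,1],[0.02,0.04,-0.005,0,0,-0.027,1]]], "grip_force": 30}}

```text
clock: 1.1
eef_pos: [444.2, -173.7, 199.7]
tcp_rot: [-3.142, 0.0, 0.13]
contact_force: [0.3, 0.1, -0.5]
opening: 0.996
grasp_force: 0.0
```

Emit:
{"api": "send_rows", "payload": {"moves": [[[0.022,0.04,-0.005,0,0,-0.027,1],[0.022,0.04,-0.005,0,0,-0.027,1],[0.022,0.04,-0.005,0,0,-0.027,1],[0.022,0.04,-0.005,0,0,-0.027,1],[0.022,0.04,-0.005,0,0,-0.027,1],[0.022,0.04,-0.005,0,0,-0.027,1],[0,0,0,0,0,0,1],[0,0,0,0,0,0,1]]]}}

```text
clock: 1.9
eef_pos: [575.5, 65.4, 169.2]
tcp_rot: [3.141, 0.001, -0.029]
contact_force: [-0.3, -0.6, -0.6]
opening: 0.999
grasp_force: 0.0
```

```bash
python3 -c "
from h import *
from scipy.spatial.transform import Rotation as Ro
s=sense();d=snap('wrist','w0.png');T=d['T_tool_cam'];print(s['eef_pos'],s['tcp_rot'],s['contact_force'])
R=Ro.from_euler('xyz',s['tcp_rot']).as_matrix();M=np.eye(4);M[:3,:3]=R;M[:3,3]=s['eef_pos'];W=np.linalg.inv(M@T)
u=np.array([0.03,1]);v=np.array([1,-.03])
P=[[575+v[0]*k,64.5+v[1]*k,40] for k in(-58,0,58)]
print(cv2.projectPoints(np.array(P,float),cv2.Rodrigues(W[:3,:3])[0],W[:3,3],d['mtx'],None)[0].reshape(-1,2))
np.savez('pics/w0w.npz',W=W)
"
```

```text
[575.50173986  65.35240645 169.24839926] [ 3.14117930e+00  1.44805988e-03 -2.87873032e-02] [-0.34051134 -0.63354801 -0.58281967]
[[320.05311668 296.89433647]
 [320.15302709 232.35267181]
 [320.26813874 157.99107431]]
```

View pics/w0.png

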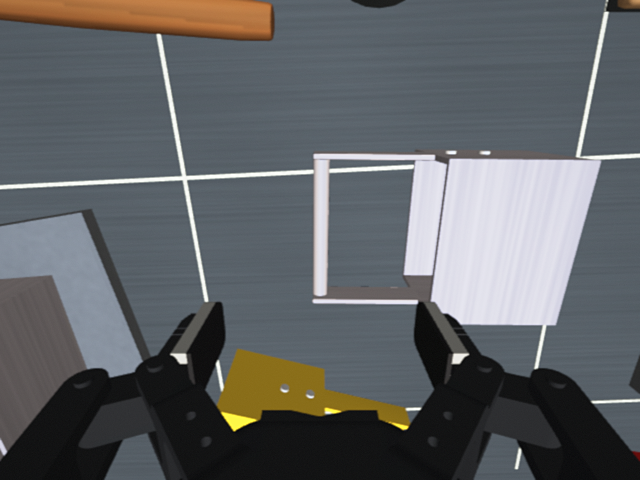

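The wrist view puts the bar at u≈321, v 157–297, which matches the prediction. Next I descend and close.

Emit:
{"api": "send_rows", "payload": {"moves": [[[0,-0.001,-0.02,0,0,0,1],[0,0,-0.02,0,0,0,1],[0,0,-0.02,0,0,0,1],[0,0,-0.02,0,0,0,1],[0,0,-0.02,0,0,0,1],[0,0,-0.015,0,0,0,1],[0,0,-0.01,0,0,0,1],[0,0,-0.005,0,0,0,1],[0,0,0,0,0,0,1]]]}}

```text
clock: 2.85
eef_pos: [575.7, 63.2, 39.7]
tcp_rot: [3.141, 0.001, -0.031]
contact_force: [-0.2, 0.1, 0.3]
opening: 0.999
grasp_force: 0.0
```

Emit:
{"api": "send_rows", "payload": {"moves": [[[0,0,0,0,0,0,0],[0,0,0,0,0,0,-0.5],[0,0,0,0,0,0,-1],[0,0,0,0,0,0,-1],[0,0,0,0,0,0,-1],[0,0,0,0,0,0,-1],[0,0,0,0,0,0,-1],[0,0,0,0,0,0,-1]]]}}

```text
clock: 3.65
eef_pos: [576.0, 63.7, 40.2]
tcp_rot: [-3.141, -0.0, -0.031]
contact_force: [-0.9, 2.2, 3.4]
opening: 0.124
grasp_force: 29.3
```

Emit:
{"api": "send_rows", "payload": {"moves": [[[0,-0.004,0.0135,0,0,0,-1],[0,-0.004,0.0135,0,0,0,-1],[0,-0.006,0.0125,0,0,0,-1],[0,-0.0065,0.0125,0,0,0,-1],[0,-0.008,0.0115,0,0,0,-1],[0,-0.008,0.0115,0,0,0,-1],[-0.001,-0.01,0.01,0,0,0,-1],[-0.001,-0.01,0.01,0,0,0,-1],[-0.001,-0.0115,0.0085,0,0,0,-1],[-0.001,-0.0115,0.0085,0,0,0,-1]]]}}

```text
clock: 4.65
eef_pos: [573.0, -16.2, 153.9]
tcp_rot: [-3.14, -0.003, -0.032]
contact_force: [0.6, 5.5, 6.4]
opening: 0.128
grasp_force: 29.4
```

Emit:
{"api": "send_rows", "payload": {"moves": [[[-0.0005,-0.0125,0.009,0,0,0,-1],[-0.0005,-0.0125,0.008,0,0,0,-1],[-0.0005,-0.0135,0.006,0,0,0,-1],[-0.0005,-0.0135,0.005,0,0,0,-1],[-0.0005,-0.014,0.003,0,0,0,-1],[-0.0005,-0.014,0.003,0,0,0,-1],[-0.0005,-0.014,0.001,0,0,0,-1],[0,-0.01,0,0,0,0,-1],[0,-0.005,0,0,0,0,-1],[0,0,0,0,0,0,-1]]]}}

```text
clock: 5.65
eef_pos: [568.5, -125.8, 187.0]
tcp_rot: [3.141, -0.0, -0.032]
contact_force: [1.8, -0.9, 3.9]
opening: 0.123
grasp_force: 30.1
```

```bash
python3 -c "
from h import *
snap('side','s1.png');s=sense();print(s['eef_pos'],s['contact_force'],s['wrist_torque'])"
```

```text
[ 568.48717658 -125.31918228  187.01083881] [ 1.52687563 -0.30676045  2.24072828] [ 0.03748505 -0.21249621  0.04142654]
```

View pics/s1.png

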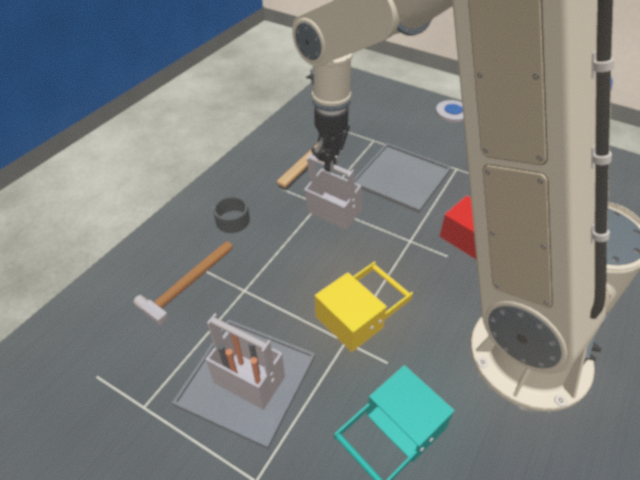

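The side view shows the caddy hanging almost upright below the gripper at (335,195). Next I lift it and carry it to the tray.

Emit:
{"api": "send_rows", "payload": {"moves": [[[0,0,0.008,0,0,0,-1],[0,0,0.012,0,0,0,-1],[0,0,0.012,0,0,0,-1],[0,0,0.01,0,0,0,-1],[-0.001,-0.004,0.004,0,0,0,-1],[-0.003,-0.008,0,0,0,0,-1],[-0.004,-0.012,0,0,0,0,-1],[-0.006,-0.016,0,0,0,0,-1],[-0.006,-0.016,0,0,0,0,-1],[-0.006,-0.016,0,0,0,0,-1]]]}}

```text
clock: 6.7
eef_pos: [541.4, -198.7, 232.6]
tcp_rot: [-3.142, 0.001, -0.032]
contact_force: [0.4, -0.0, -4.9]
opening: 0.123
grasp_force: 29.5
```

Emit:
{"api": "send_rows", "payload": {"moves": [[[-0.006,-0.016,0,0,0,0,-1],[-0.006,-0.016,0,0,0,0,-1],[-0.006,-0.016,0,0,0,0,-1],[-0.006,-0.016,0,0,0,0,-1],[-0.006,-0.016,0,0,0,0,-1],[-0.006,-0.016,0,0,0,0,-1],[-0.006,-0.016,0,0,0,0,-1],[-0.006,-0.016,0,0,0,0,-1],[-0.006,-0.016,0,0,0,0,-1],[-0.005,-0.012,0,0,0,0,-1]]]}}

```text
clock: 7.7
eef_pos: [482.8, -354.5, 233.0]
tcp_rot: [3.141, 0.0, -0.032]
contact_force: [0.2, -0.4, -4.7]
opening: 0.126
grasp_force: 29.5
```

Emit:
{"api": "send_rows", "payload": {"moves": [[[-0.004,-0.01,0,0,0,0,-1],[-0.002,-0.006,0,0,0,0,-1],[-0.001,-0.003,0,0,0,0,-1],[0,0,0,0,0,0,-1],[0,0,0,0,0,0,-1],[0,0,0,0,0,0,-1]]]}}

```text
clock: 8.3
eef_pos: [476.6, -371.5, 233.0]
tcp_rot: [-3.141, -0.0, -0.031]
contact_force: [0.1, 0.2, -4.6]
opening: 0.127
grasp_force: 29.5
```

```bash
python3 -c "
from h import *
snap('side','s2.png');s=sense();print(s['eef_pos'],s['contact_force'],s['wrist_torque'])
i=cv2.imread('pics/s2.png')[60:260,280:480];cv2.imwrite('pics/c2.png',cv2.resize(i,None,fx=3,fy=3,interpolation=cv2.INTER_CUBIC))
p=s['eef_pos'];print((w2px('s2',[p,p-[0,0,175],[478.7,-374,5]])-[280,60])*3)"
```

```text
[ 476.54159386 -371.527375    232.98460926] [-0.18446528 -1.03776523 -4.94584563] [ 0.12279871  0.00371467 -0.0193081 ]
[[397.27999459 144.48100447]
 [373.36477604 308.15454836]
 [366.04394349 349.74832896]]
```

View pics/c2.png

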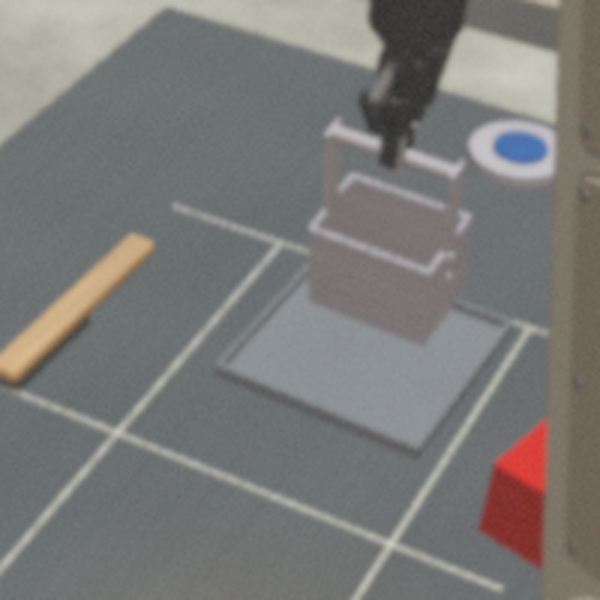

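The caddy hangs upright over the tray, with the bar at about (395,150) in the crop. Next I lower it until it touches.

Emit:
{"api": "send_rows", "payload": {"moves": [[[0.001,-0.001,-0.006,0,0,0,-1],[0.001,-0.001,-0.01,0,0,0,-1],[0,0,-0.01,0,0,0,-1],[0,0,-0.006,0,0,0,-1],[0,0,-0.004,0,0,0,-1],[0,0,-0.004,0,0,0,-1],[0,0,-0.003,0,0,0,-1],[0,0,-0.003,0,0,0,-1],[0,0,0,0,0,0,-1]]]}}

```text
clock: 9.25
eef_pos: [479.9, -376.9, 191.6]
tcp_rot: [3.135, -0.005, -0.031]
contact_force: [-8.2, -2.3, 25.2]
opening: 0.127
grasp_force: 32.4
```

Emit:
{"api": "send_rows", "payload": {"moves": [[[0,0,-0.002,0,0,0,-1],[0,0,-0.001,0,0,0,-1],[0,0,0,0,0,0,-1]]]}}

```text
clock: 9.55
eef_pos: [480.7, -378.2, 190.8]
tcp_rot: [3.132, -0.007, -0.031]
contact_force: [-9.9, -4.8, 36.7]
opening: 0.127
grasp_force: 34.1
```

Emit:
{"api": "send_rows", "payload": {"moves": [[[0,0,0.003,0,0,0,-1],[0,0,0,0,0,0,-1]]]}}

```text
clock: 9.75
eef_pos: [479.8, -376.5, 191.0]
tcp_rot: [3.136, -0.005, -0.031]
contact_force: [-5.6, -2.6, 19.0]
opening: 0.126
grasp_force: 32.3
```

```bash
python3 -c "
from h import *
snap('side','s3.png');s=sense();print(s['eef_pos'],s['contact_force'],s['wrist_torque'])
i=cv2.imread('pics/s3.png')[80:240,320:480];cv2.imwrite('pics/c3.png',cv2.resize(i,None,fx=3.75,fy=3.75,interpolation=cv2.INTER_CUBIC))
p=s['eef_pos'];print((w2px('s3',[p,p*[1,1,0]+[0,0,180],p*[1,1,0]+[0,0,5]])-[320,80])*3.75)
# predicted upright box: foot corners & rim corners, bar ends
for x in(-60,60):
  for y in(-40,40):
    for z in (5,100): print(x,y,z,((w2px('s3',[[p[0]+x+.03*y,p[1]+y-.03*x,z]])-[320,80])*3.75).round())
print(((w2px('s3',[[p[0]+x,p[1]-.03*x,180] for x in(-58,58)])-[320,80])*3.75).round())"
```

```text
[ 479.85664995 -376.52758947  191.03686351] [-5.33254187 -2.85220021 18.61695916] [-0.48225341  0.82808697 -0.05442856]
[[337.62289585 153.25829827]
 [335.67052315 166.70468019]
 [307.63047808 359.82208817]]
-60 -40 5 [[402. 359.]]
-60 -40 100 [[422. 259.]]
-60 40 5 [[355. 418.]]
-60 40 100 [[372. 318.]]
60 -40 5 [[263. 305.]]
60 -40 100 [[275. 205.]]
60 40 5 [[213. 360.]]
60 40 100 [[223. 260.]]
[[412. 194.]
 [262. 140.]]
```

View pics/c3.png

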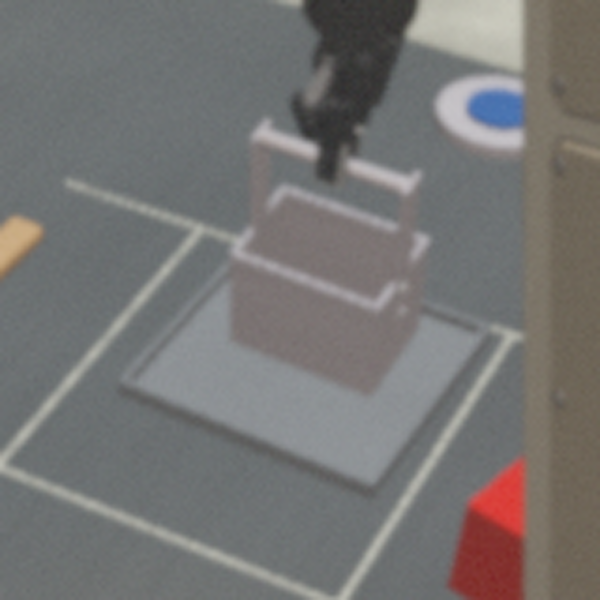

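```bash
python3 -c "
from h import *
from scipy.optimize import least_squares
from scipy.spatial.transform import Rotation as Ro
c=lambda P:(w2px('s3',P)-[320,80]+.5)*3.75-.5
print('tray',c([[583.7,-268,14],[373.7,-272,14],[371.9,-478.6,14]]).round())
M=np.array([[-40,-60,0],[-40,60,0],[-40,-60,95],[-40,60,95],[40,-60,95],[40,60,95],[0,-60,178],[0,60,178]],float)
O=np.array([[370,392],[232,340],[382,302],[235,245],[427,240],[285,190],[415,180],[262,126]],float)
# caddy y along world +x (approx), caddy x along -y world
B=Ro.from_euler('z',-np.pi/2-.03)
def w(q): return (Ro.from_rotvec(q[3:])*B*Ro.identity()).apply(M*1.0)
def res(q):
    return (c(w(q)+q[:3])-O).ravel()
r=least_squares(res,[480,-376,5,0,0,0]);print(r.x.round(3),r.fun.round(1))
print('bar',(Ro.from_rotvec(r.x[3:])*B).apply([0,0,175])+r.x[:3])"
```

```text
tray [[121. 385.]
 [382. 485.]
 [495. 326.]]
[ 4.91845e+02 -4.31746e+02 -1.42000e+01 -8.30000e-02  2.00000e-02
  1.00000e-03] [-1.1  1.7 -0.5  0.4 -2.4 -1.2 -0.3  2.8  0.9 -2.5  0.4 -2.1  0.3 -1.2
  2.7  2.2]
bar [ 495.32009536 -417.31523148  160.16968145]
```

```bash
python3 -c "
from h import *
from scipy.optimize import least_squares
from scipy.spatial.transform import Rotation as Ro
c=lambda P:(w2px('s3',P)-[320,80]+.5)*3.75-.5
M=np.array([[-40,-60,0],[-40,60,0],[-40,-60,95],[-40,60,95],[40,-60,95],[40,60,95],[0,-60,178],[0,60,178]],float)
O=np.array([[370,392],[232,340],[382,302],[235,245],[427,240],[285,190],[415,180],[262,126]],float)
B=Ro.from_euler('z',-np.pi/2-.03)
def P(q,M): return (Ro.from_rotvec(q[2:])*B).apply(M-[0,0,175])+[q[1],-376.5,q[0]]
r=least_squares(lambda q:(c(P(q,M))-O).ravel(),[180,480,0,0,0]);print(r.x.round(3),r.fun.round(1))
print(P(r.x,np.array([[x,y,0] for x in(-40,40) for y in(-60,60)])).round(1))"
```

```text
[ 1.90129e+02  4.81280e+02 -1.17000e-01  2.10000e-02 -1.30000e-02] [ 1.1  5.6 -1.7  1.2 -1.9  2.4 -3.7  3.2  4.8 -3.5  0.2 -6.1  1.2 -0.9
 -1.1 -0.7]
[[ 419.3 -354.5   12.7]
 [ 539.2 -359.8   10.7]
 [ 415.9 -433.9   22. ]
 [ 535.8 -439.2   20.1]]
```

The fit shows the caddy tilted about 0.1 rad, with its top towards +y and its +y edge down. I'll reduce the grip and move the bar about 18 mm in −y to stand it flat.

Emit:
{"api": "send_rows", "payload": {"moves": [[[0,0,0.001,0,0,0,-1],[0,-0.003,0,0,0,0,-1],[0,-0.003,0,0,0,0,-1],[0,-0.003,0,0,0,0,-1],[0,-0.003,-0.001,0,0,0,-1],[0,-0.003,-0.001,0,0,0,-1],[0,0,0,0,0,0,-1]]], "grip_force": 20}}

```text
clock: 10.5
eef_pos: [479.4, -391.5, 189.3]
tcp_rot: [3.137, -0.004, -0.031]
contact_force: [-6.0, -1.6, 16.0]
opening: 0.127
grasp_force: 32.1
```

```bash
python3 -c "
from h import *
snap('side','s4.png');s=sense();print(s['eef_pos'],s['contact_force'],s['wrist_torque'])
i=cv2.imread('pics/s4.png')[80:240,320:480];cv2.imwrite('pics/c4.png',cv2.resize(i,None,fx=3.75,fy=3.75,interpolation=cv2.INTER_CUBIC))"
```

```text
[ 479.45037018 -391.39830065  189.3684154 ] [-5.53970474 -1.54780432 15.77411933] [-0.26790101  0.87966561 -0.01619728]
```

View pics/c4.png

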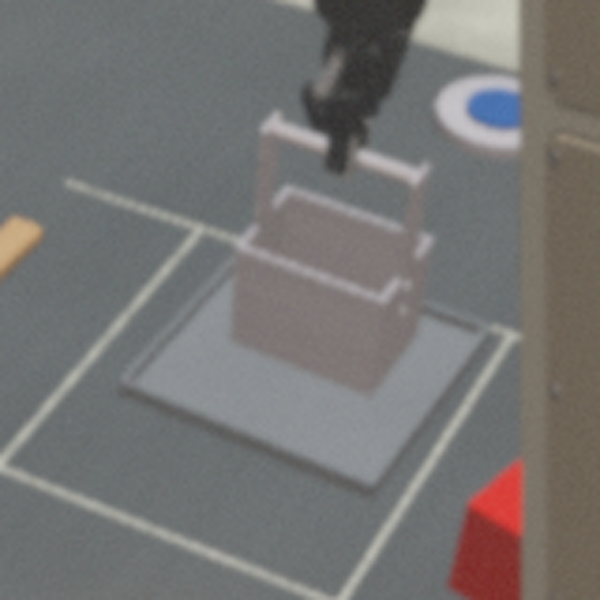

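The foot edge stayed at (232,340)–(370,392) while the bar moved, so the caddy is now nearly upright. I'll make a small final shift, take the pressure off and open slowly.

Emit:
{"api": "send_rows", "payload": {"moves": [[[0,-0.002,0.001,0,0,0,-1],[0,0,0.001,0,0,0,-1],[0,0,0,0,0,0,-1],[0,0,0,0,0,0,-0.7],[0,0,0,0,0,0,-0.6],[0,0,0,0,0,0,-0.5],[0,0,0,0,0,0,-0.2],[0,0,0,0,0,0,0.2],[0,0,0,0,0,0,0.2],[0,0,0,0,0,0,0.2]]]}}

```text
clock: 11.55
eef_pos: [478.3, -390.8, 187.9]
tcp_rot: [-3.141, 0.0, -0.031]
contact_force: [-0.1, -0.2, -1.0]
opening: 0.602
grasp_force: 0.0
```

Emit:
{"api": "send_rows", "payload": {"moves": [[[0,0,0.01,0,0,0,0.2],[0,0,0.02,0,0,0,0.2],[0,0,0.02,0,0,0,0.2],[0,0,0.02,0,0,0,0.2],[0,0,0.02,0,0,0,0.2],[0,0,0.02,0,0,0,0.2],[0,0,0.01,0,0,0,0.2],[0,0,0,0,0,0,0.2],[0,0,0,0,0,0,0.2],[0,0,0,0,0,0,0.2]]]}}

```text
clock: 12.55
eef_pos: [477.9, -390.6, 306.8]
tcp_rot: [-3.14, 0.001, -0.031]
contact_force: [-0.1, -0.0, -1.6]
opening: 0.6
grasp_force: 0.0
```

```bash
python3 -c "
from h import *
snap('side','s5.png');s=sense();print(s['eef_pos'],s['contact_force'])
i=cv2.imread('pics/s5.png')
a=cv2.resize(i[80:240,320:480],(400,400),interpolation=cv2.INTER_CUBIC);b=cv2.resize(i,(400,300));cv2.imwrite('pics/c5.png',np.hstack([a,np.vstack([b,np.zeros((100,400,3),np.uint8)])]))
c=lambda P:((w2px('s5',P)-[320,80])*2.5).round()
for y in(-396,):
  print(c([[479+u,y+v-.03*u,z] for u in(-60,60) for v in (40,) for z in(5,100)]),c([[479+u,y,180] for u in(-60,60)]))"
```

```text
[ 477.93649161 -390.62975858  306.80321953] [ 0.36996662  0.07854061 -0.47313789]
[[246. 270.]
 [258. 203.]
 [152. 231.]
 [158. 165.]] [[285. 120.]
 [181.  85.]]
```

View pics/c5.png

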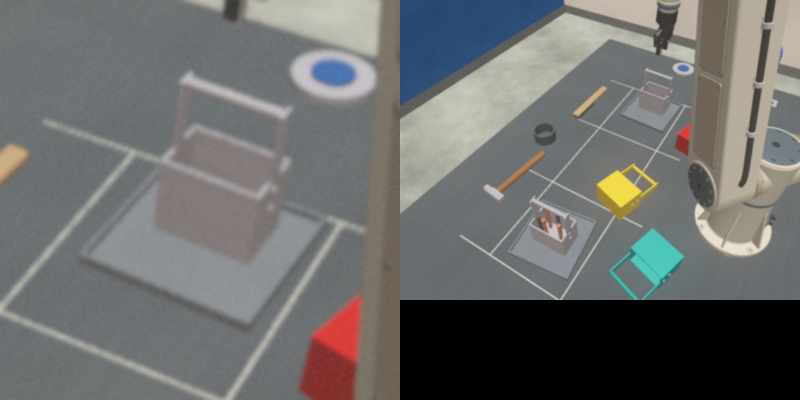

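```bash
python3 -c "
from h import *
snap('top','t6.png')
i=cv2.imread('pics/t6.png');cv2.imwrite('pics/c6.png',cv2.resize(i[190:310,420:560],None,fx=5,fy=5,interpolation=cv2.INTER_CUBIC))
c=lambda P:((w2px('t6',P)-[420,190]+.5)*5-.5).round()
for y in(-394,-402): print(y,c([[479+u,y+v-.03*u,100] for u in(-60,60) for v in (-40,40)]).tolist(),c([[479+u,y-.03*u,181] for u in(-60,60)]).tolist())"
```

```text
-394 [[503.0, 383.0], [324.0, 380.0], [501.0, 121.0], [325.0, 118.0]] [[486.0, 369.0], [484.0, 85.0]]
-402 [[521.0, 384.0], [342.0, 381.0], [519.0, 121.0], [343.0, 118.0]] [[505.0, 369.0], [503.0, 85.0]]
```

View pics/c6.png

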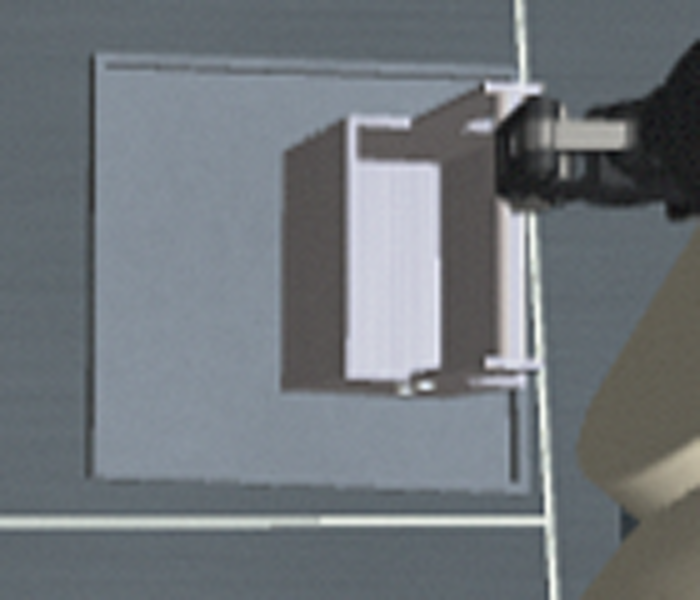

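The top view shows the box's left rim edge at u≈345 and the bar centred at u≈512. Both match an upright caddy at y≈−404, about 30 mm from the tray's centre and inside the 62 mm limit.

```bash
python3 -c "
from rig import sign_off
print(sign_off())"
```

```text
the job is handed in; nothing more can be done
None
```

The job is handed in: the caddy was picked up by its bar and now stands upright and released in the empty tray, about 30 mm off-centre by the last pictures; the arm went near none of the other items, and sign-off returned no verdict.

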